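# Hold up the salami piece with the serving tongs

### The job

At the market stall, pick up the spring tongs from their white rest, close them on the dark red salami piece standing on the green board, and lift it over the white serving tray, so that it hangs in the tongs at least 10 cm above the counter. The job finishes while holding: keep it there, still, in the closed tongs, clear of everything else, and do not put it down. Touch the salami with the tongs only, never with the gripper or arm, and leave the cheese and the black pudding standing where they are.

Things in the scene. Friction and masses are not known exactly. Their poses are not given: they have to be found in the camera images.
- tongs: Spring tongs, steel with blue sleeves, 249 mm long, 130 g, lying flat on the rest, strips on edge, 22 mm high. Origin at the grip place midway between the sleeves, at the underside. x points from hinge to jaws, z up. Vertical hinge axis at x = -110 mm, hinge end at -130, jaw middle at +100, tips at +119 mm. Centre of mass within 10 mm of the origin. The spring holds them open.
- tongs_grip (a point): Point midway between the blue sleeves (x = -28 to +28 mm), 11 mm above the underside: grip here, squeezing along the tongs' y; on the rest it is 35 mm above the counter. Open, the sleeves are 52 mm over their outsides; with the jaws closed on 34 mm, 29 mm (parallel half way between). Squeezing takes 6.5 N at first, 9.5 N there.
- tongs_left: The tongs' arm on +y. Origin on the hinge axis at the underside; its x runs along the arm to the jaw.
- tongs_right: The tongs' arm on -y, the mirror image.
- tongs_left_jaw (a point): Middle of the inner face of the left jaw, 11 mm above the underside (mid-height). The jaw is a shallow hollow 38 mm long and 22 mm high, of two flat plates at 15 degrees that rise 5 mm inward at the ends; it seats a round piece of 34 mm.
- tongs_right_jaw (a point): The same point of the right jaw. Midway between both points is where the salami should be. Fully open, the jaw middles are 79 mm and the jaw ends about 66 mm apart; jaws move 1.9 times as far as the sleeves.
- rest: Fixed white plastic tongs rest: base 210 x 110 x 4 mm with two cross bars (14 mm along x, 100 mm along y) whose tops are 24 mm above the counter, at x = -85 and +65 mm. Origin at the centre of the underside, x along the tongs; between the bars the fingers have room down to the base.
- board: Fixed green cutting board 130 (x) x 260 (y) x 25 mm high. Origin at the centre of the underside, z up. The three pieces stand on it in a row along its y, about 85 mm apart.
- salami: The wanted piece: dark red salami end, an upright cylinder 34 mm in diameter and 50 mm high with a rounded top, about 50 g, loose on the board. Origin at the centre of its underside, z up.
- salami_center (a point): Centre of the salami piece, 25 mm above its underside.
- cheese: Bystander on the board: pale yellow cheese, 36 mm in diameter, 45 mm high, loose. Origin at the centre of its underside.
- pudding: Bystander on the board: nearly black pudding, 32 mm in diameter, 44 mm high, loose. Origin at the centre of its underside.
- tray: Fixed shallow white serving tray, empty, open at the top: 200 (x) x 160 (y) mm outside, 30 mm high, walls 5 mm. Origin at the centre of its underside.
Not all that is in view belongs to the job. What is shaped like the salami but blue or purple is not meant.

How it is judged:
By the outcome, as a careful person would: the job done as asked, in the order asked, and still so for the second after the job is handed in, while the arm keeps its last pose, push and grip.
It also fails if it takes over 45 s, if anything falls off the work surface, if the arm or the gripper's body presses on something with over 40 N, if the wrist force passes 120 N, or if a joint passes its speed limit or range.

### The arm

A 6-joint arm with a two-finger parallel gripper is mounted at the origin on the work surface. World frame = base frame: x ahead of the robot, y to its left, z up, the work surface at z = 0. Lengths are in m, angles in degrees, forces in N, time in s.
With the tool pointing down it reaches from about 0.25 to 0.725 m from the base axis. Payload 9.7 kg.
Tool frame: the origin (TCP) lies midway between the tips of the shut fingers; the grasp point (between the pads) lies 19 mm behind it (bot.pinch_z is the distance from the TCP to the grasp point, in m); z points along the fingers, y is the direction in which the jaws open and shut (so a half turn about z gives the same grasp; the last joint's range is limited). The gripper opens to 85 mm and grips with 20 to 120 N. Pads are 22 mm wide; open, the fingers measure 114 mm over their backs; the gripper's body (76 mm by 85 mm) begins 54 mm behind the grasp point. The pads swing forward as they close: fully open they stand 13 mm farther back than shut.
Start: joints at [66.921, 4.979, 10.078, 95.1, 0, 90], TCP at [0.216, 0.506, 0.231] pointing down, gripper open.
Joint ranges: [-179.16, 179.16], [-48.56, 103.87], [-65.8, 70.77], [-126.05, 130.52], [-82.76, 87.17], [-180, 180]. Speed limits (degrees/s): [127.2, 127.2, 147.25, 180, 180, 180].

### API

Orientations are given as [roll, pitch, yaw] about the fixed x, y, z axes, in that order (R = Rz(yaw) Ry(pitch) Rx(roll)).
In Python, from workcell import bot, imaging gives the robot as it stands.
- The arm moves only by the tool servo_tool, never from a script. Its argument "moves" is a list that holds one entry, the list of rows, each a list of 7 numbers: the turn, a rotation vector about the tool's x, y, z in rad, then the shift along the tool's x, y, z in cm, then the finger opening in cm, from 0 to 8.54. A call has 1 to 12 rows; each row shifts and turns the pose as measured when the row begins, along the tool's axes as they then stand; what a row does not reach is not made up. A row lasts 1/12 s, in which the tool goes at most 41.7 mm and 7.16 degrees, less where a joint would pass 70% of its speed; a pose out of reach is approached as far as the arm can. A call is refused whole if a number of a shift passes 4.17 or a number of a turn 0.125, either way. A call with a gripper value outside its range is refused whole. The fingers move at their own pace and stop on an object; "force" is the grip in N (left out, the last holds). Time passes only in rows, so rows that do not move let the fingers close. It gives the time, the measured TCP pose, the force and the opening at its end, in the units of the state.
- bot.get_obs(): the state, without advancing time (a new reading comes with each control period).
- imaging.camera(name): name is "scene" or "top"; returns the picture (400x640x3 uint8, blue, green, red); there is no depth.
- imaging.calibration(name): a dict with "fx", "fy", "cx", "cy" (pixels), "camera_from_world" (4x4, takes a point from world to camera coordinates). Camera axes: x right, y down, z forward; pixel columns grow to the right and rows downward; lengths in m; the calibration is good to about 2 mm. A picture is of the moment at which its call begins. calibration takes no time and is no camera call.
- bot.job_done(): hands the job in, once; it reports no verdict.
The state is a dict: "time": time; "q": joint angles; "qd": joint speeds; "joint_efforts": joint torques, N m; "ee_pos": TCP position; "tcp_rot": TCP orientation; "wrist_force": force on the tool from outside, world axes, zero at the start; "torque": the same for the moment, N m; "opening": finger opening in m.
Only numpy, scipy, OpenCV 4.12 (cv2) and the standard library are available. Lean on these libraries where they do the work, as an engineer would, in place of code of your own. Each camera call takes 0.05 s, during which the arm holds its last target.

## Working session

There is one attempt and no reset: what is moved stays moved. The work goes in short steps, Python scripts to look and compute and a tool call to move; the robot and the scene stay as the last step left them, time stands still between calls to the robot, and variables do not carry over. Pictures are saved under pics/ and viewed, and the job is handed in when it is done.

Besides the shell and the picture viewer there is one more tool, called after "Call:" as a command line: name --argument value ..., lists and objects as JSON in quotes. servo_tool: Moves the arm, as the interface text tells. Its arguments: {"type":"object","properties":{"moves":{"type":"array","items":{"type":"array","items":{"type":"array","items":{"type":"number"}}}},"force":{"type":"number"}},"required":["moves"]}

```bash
mkdir -p pics
python3 - <<'E'
from workcell import bot, imaging
import cv2,numpy as np
for n in("scene","top"):
    im=imaging.camera(n); cv2.imwrite(f"pics/{n}0.png",im); np.save(f"{n}0.npy",im)
    c=imaging.calibration(n); print(c)
print(bot.get_obs())
E
```

```text
{'fx': 371.35435052462304, 'fy': 371.35435052462304, 'cx': 325.4937087179271, 'cy': 193.67812097872948, 'camera_from_world': array([[-0.11387815,  0.99334268, -0.01738054,  0.07752621],
       [ 0.75788047,  0.0755463 , -0.64800459, -0.35190132],
       [-0.64237758, -0.08696593, -0.76143809,  1.28530166],
       [ 0.        ,  0.        ,  0.        ,  1.        ]])}
{'fx': 387.5084863526428, 'fy': 387.5084863526428, 'cx': 318.39926122658477, 'cy': 193.72652731551995, 'camera_from_world': array([[-1.79118349e-02, -9.99839458e-01,  4.74381578e-04,
        -6.40030557e-03],
       [-9.99125795e-01,  1.78811211e-02, -3.77877261e-02,
         5.27015402e-01],
       [ 3.77731771e-02, -1.15081438e-03, -9.99285676e-01,
         9.70624180e-01],
       [ 0.00000000e+00,  0.00000000e+00,  0.00000000e+00,
         1.00000000e+00]])}
{'time': 0.1, 'q': array([6.69216026e+01, 5.00769688e+00, 1.00386356e+01, 9.51006260e+01,
       6.86968946e-05, 8.99990659e+01]), 'qd': array([ 0.0249941 , -0.1935429 ,  0.13826832, -0.07193732,  0.01054268,
       -0.04396701]), 'joint_efforts': array([-1.27655327e-03, -5.21560550e+01,  4.65655339e+01,  1.60029758e-02,
       -8.64862341e-05, -2.06377405e-05]), 'ee_pos': array([0.21550958, 0.50578436, 0.23065318]), 'tcp_rot': array([-1.79930313e+02, -6.98329071e-05,  1.56922537e+02]), 'wrist_force': array([ 0.0474829 ,  0.00819915, -0.37139792]), 'torque': array([-0.0062801 ,  0.02808342,  0.01651976]), 'opening': 0.08564017067255966}
```

View pics/scene0.png

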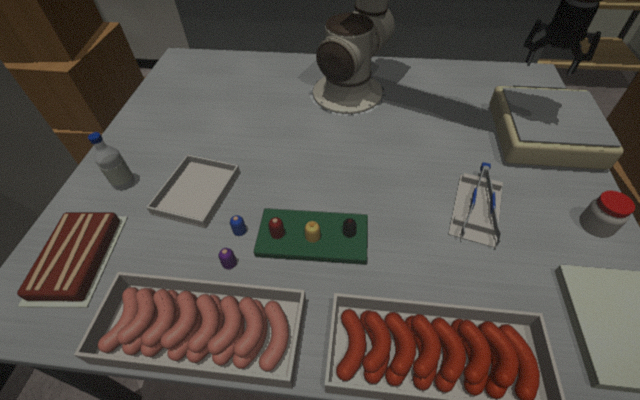

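View pics/top0.png

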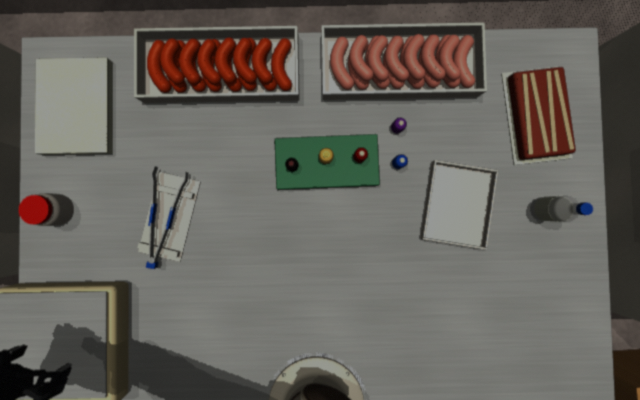

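The top view shows the tongs at about (165,218) with the hinge at (152,264), the salami at (361,155), the cheese at (326,156), the pudding at (292,164) and the tray at (459,205). The blue and purple decoys are at (400,161) and (398,125). I'll zoom in.

Run:
```python
import cv2,numpy as np
t=np.load("top0.npy"); s=np.load("scene0.npy")
a=cv2.resize(t[155:280,120:220],None,fx=4.6,fy=4.6,interpolation=cv2.INTER_CUBIC)
b=cv2.resize(t[110:200,265:420],None,fx=5,fy=5,interpolation=cv2.INTER_CUBIC)
c=cv2.resize(s[150:255,430:530],None,fx=5.5,fy=5.5,interpolation=cv2.INTER_CUBIC)
d=cv2.resize(s[195:275,215:380],None,fx=4.8,fy=4.8,interpolation=cv2.INTER_CUBIC)
for n,i in zip("abcd",(a,b,c,d)): cv2.imwrite(f"pics/z{n}.png",np.clip(i*1.4,0,255).astype(np.uint8))
```

```text
(no output)
```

View pics/za.png

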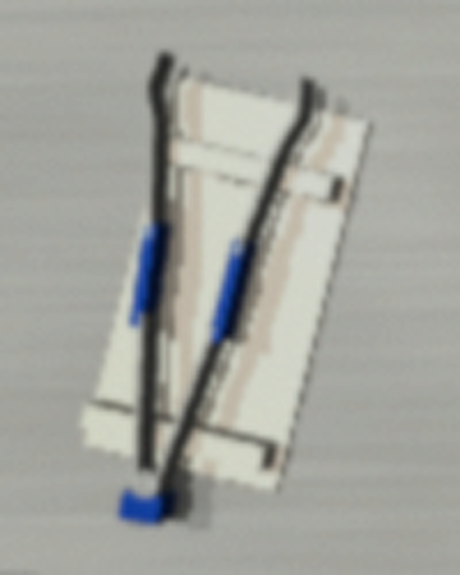

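View pics/zb.png

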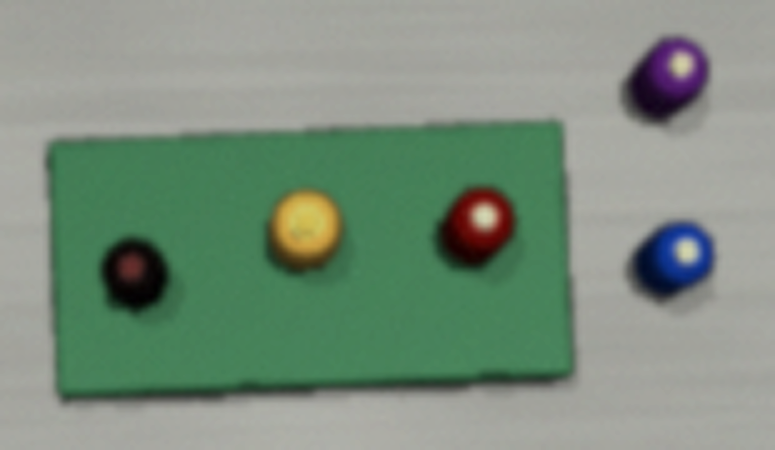

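View pics/zc.png

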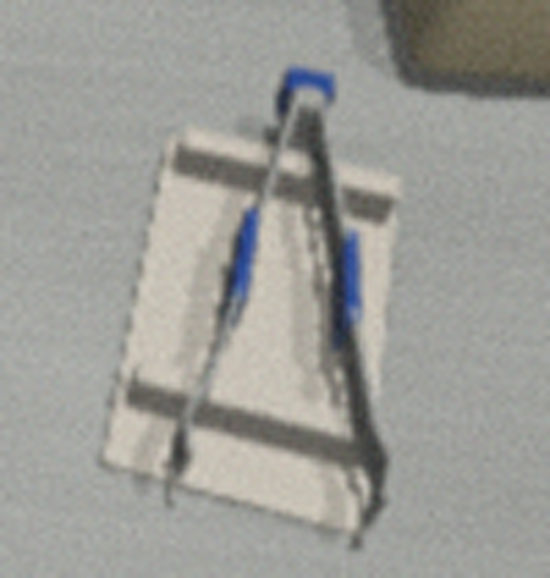

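View pics/zd.png

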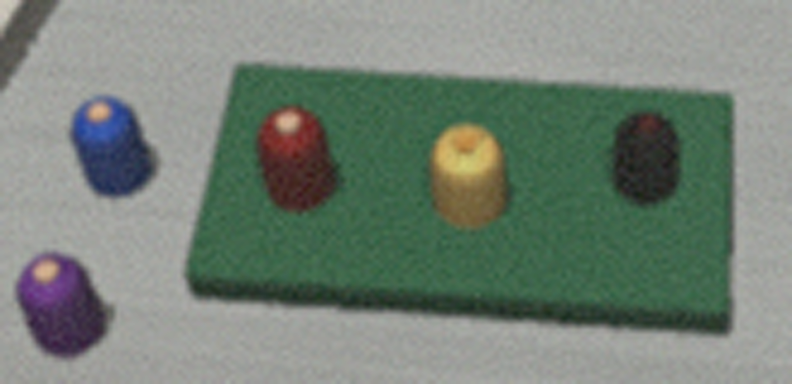

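```bash
cat > h.py <<'E'
import numpy as np,cv2
from workcell import bot, imaging
C={n:imaging.calibration(n) for n in("scene","top")}
def proj(n,P):
    c=C[n];P=np.atleast_2d(P);q=P@c["camera_from_world"][:3,:3].T+c["camera_from_world"][:3,3]
    return np.c_[c["fx"]*q[:,0]/q[:,2]+c["cx"],c["fy"]*q[:,1]/q[:,2]+c["cy"]]
def back(n,u,v,z):
    c=C[n];T=c["camera_from_world"];R=T[:3,:3];o=-R.T@T[:3,3]
    d=R.T@np.array([(u-c["cx"])/c["fx"],(v-c["cy"])/c["fy"],1]);return o+d*(z-o[2])/d[2]
S=8
def hull(n,P,shape,off):
    p=((proj(n,P)-off+0.5)*S).astype(np.int32);h=cv2.convexHull(p)
    m=np.zeros((shape[0]*S,shape[1]*S),np.uint8);cv2.fillConvexPoly(m,h,255)
    return cv2.resize(m,(shape[1],shape[0]),interpolation=cv2.INTER_AREA)/255.
def box(x0,x1,y0,y1,z0,z1):return np.array([[x,y,z] for x in(x0,x1) for y in(y0,y1) for z in(z0,z1)])
def cyl(x,y,r,z0,z1,rt=None):
    a=np.linspace(0,2*np.pi,24);rt=rt or r
    return np.r_[np.c_[x+r*np.cos(a),y+r*np.sin(a),0*a+z0],np.c_[x+rt*np.cos(a),y+rt*np.sin(a),0*a+z1]]
E
cat > fit.py <<'E'
from h import *
from scipy.optimize import minimize
t=np.load("top0.npy").astype(float);s=np.load("scene0.npy").astype(float)
win={"top":(120,155,100,125),"scene":(430,150,100,105)}
def soft(im,w):
    x,y,W,H=w;i=im[y:y+H,x:x+W];b=i[...,0]-np.maximum(i[...,1],i[...,2]);return np.clip((b-15)/70,0,1)
M={"top":soft(t,win["top"]),"scene":soft(s,win["scene"])}
M["scene"][:20,80:]=0
def model(p,n):
    x,y,yaw,th,zo=p[:5];m=0
    R=np.array([[np.cos(yaw),-np.sin(yaw)],[np.sin(yaw),np.cos(yaw)]])
    def T(P):
        P=P.copy();P[:,:2]=P[:,:2]@R.T+[x,y];return P
    w=win[n]
    for sg in(1,-1):
        B=box(-28,28,-th,0,24-zo,46+zo)/1000. if sg==1 else box(-28,28,0,th,24-zo,46+zo)/1000.
        a=np.radians(3.)*sg;r=np.array([[np.cos(a),-np.sin(a)],[np.sin(a),np.cos(a)]])
        B[:,:2]=B[:,:2]@r.T+[0,sg*.026]
        m=np.maximum(m,hull(n,T(B),(w[3],w[2]),w[:2]))
    B=box(-130,p[5],-10,10,24-zo,46+zo)/1000.
    return np.maximum(m,hull(n,T(B),(w[3],w[2]),w[:2]))
def cost(p,ns=("top","scene")):
    return sum(((model(p,n)-M[n])**2).sum() for n in ns)
p0=back("top",165,218,.04);print(p0)
for ns in(("top",),("scene",),("top","scene")):
    best=None
    for yaw in(-4,-10,-16):
        x0=np.array([p0[0],p0[1],np.radians(yaw),4,0,-112])
        sim=np.vstack([x0]+[x0+d for d in np.diag([.006,.006,.08,2,2,5])])
        r=minimize(cost,x0,args=(ns,),method="Nelder-Mead",options=dict(initial_simplex=sim,maxiter=500))
        if best is None or r.fun<best.fun:best=r
    print(ns,best.fun,best.x.round(4),np.degrees(best.x[2]),[round((M[n]**2).sum(),1) for n in ns])
p=best.x
for n,im in(("top",t),("scene",s)):
    x,y,W,H=win[n];i=np.clip(im[y:y+H,x:x+W]*1.4,0,255).astype(np.uint8);i=cv2.resize(i,None,fx=5,fy=5,interpolation=cv2.INTER_CUBIC)
    m=cv2.resize((model(p,n)*255).astype(np.uint8),None,fx=5,fy=5)
    cs,_=cv2.findContours((m>128).astype(np.uint8),cv2.RETR_LIST,cv2.CHAIN_APPROX_NONE);cv2.drawContours(i,cs,-1,(0,255,0),1)
    cv2.imwrite(f"pics/fit_{n}.png",i)
E
cat > fit2.py <<'E'
from h import *
from scipy.optimize import minimize
I={"top":np.load("top0.npy").astype(float),"scene":np.load("scene0.npy").astype(float)}
g={"top":(361,156),"scene":(277,228)}
def mask(n,cx,cy,f):
    x,y=cx-16,cy-16;i=I[n][y:y+32,x:x+32];return f(i),(x,y)
red=lambda i:np.clip((i[...,2]-i[...,1]*1.1)/25,0,1)
yel=lambda i:np.clip((np.minimum(i[...,2],i[...,1]*1.6)-i[...,0]*1.3-10)/40,0,1)*(i[...,2]>i[...,1])
blk=lambda i:np.clip((50-i[...,1])/25,0,1)
for name,f,r,h,g in(("salami",red,.017,.05,{"top":(361,156),"scene":(277,228)}),("cheese",yel,.018,.045,{"top":(326,156),"scene":(312,232)}),("pudding",blk,.016,.044,{"top":(292,164),"scene":(349,228)})):
    D={n:mask(n,*g[n],f) for n in g}
    def mod(p,n): 
        return np.maximum(hull(n,cyl(p[0],p[1],r,.025,.025+h-.008),(32,32),D[n][1]),hull(n,cyl(p[0],p[1],r,.025+h-.008,.025+h,r*.6),(32,32),D[n][1]))
    for ns in(("top",),("scene",),("top","scene")):
        x0=back("top",*g["top"],.05)[:2]
        rr=minimize(lambda p:sum(((mod(p,n)-D[n][0])**2).sum() for n in ns),x0,method="Nelder-Mead",options=dict(initial_simplex=[x0,x0+[.006,0],x0+[0,.006]]))
        print(name,ns,rr.x.round(4),rr.fun,[round(D[n][0].sum()) for n in ns])
for px in((433,160),(497,168),(489,249),(421,241)):print("tray top",back("top",*px,.03).round(4))
for u,v in((275,138),(377,134),(379.5,185),(277,189)):print("board",back("top",u,v,.025).round(4))
E
python3 fit.py; python3 fit2.py
```

```text
[0.47297483 0.36052137 0.04      ]
('top',) 27.14707655611264 [   0.4805    0.375    -0.1855    1.435   -10.9298 -119.1363] -10.626321826497309 [np.float64(44.9)]
('scene',) 14.580969171982519 [ 4.77700e-01  3.71500e-01  2.64900e-01  9.62000e-02 -1.09987e+01
 -1.29823e+02] 15.175390575229716 [np.float64(14.9)]
('top', 'scene') 53.91831101067878 [   0.4903    0.3713   -0.2213    0.1777  -11.1014 -130.5792] -12.679784053085084 [np.float64(44.9), np.float64(14.9)]
salami ('top',) [ 0.618  -0.1193] 45.46086508266052 [130]
salami ('scene',) [ 0.6194 -0.1227] 58.881433627066535 [193]
salami ('top', 'scene') [ 0.6197 -0.1212] 106.32735799461747 [130, 193]
cheese ('top',) [ 0.6191 -0.0349] 27.65829559544406 [154]
cheese ('scene',) [ 0.6187 -0.0376] 86.24505311418686 [161]
cheese ('top', 'scene') [ 0.6191 -0.0357] 117.56113033208383 [154, 161]
pudding ('top',) [0.5982 0.0489] 10.305556939638599 [137]
pudding ('scene',) [0.5993 0.0461] 50.93653702422145 [149]
pudding ('top', 'scene') [0.5984 0.0478] 66.83113510188389 [137, 149]
tray top [ 0.6049 -0.3023  0.03  ]
tray top [ 0.5821 -0.4608  0.03  ]
tray top [ 0.3822 -0.434   0.03  ]
tray top [ 0.4048 -0.2669  0.03  ]
board [0.6679 0.0904 0.025 ]
board [ 0.6734 -0.1654  0.025 ]
board [ 0.5453 -0.1686  0.025 ]
board [0.5399 0.0872 0.025 ]
```

```bash
sed -i 's#(b-15)/70#(b-8)/30#; s#x,y,yaw,th,zo=p\[:5\]#x,y,yaw,th=p[:4];zo=0.5;th=min(max(th,3),10)#; s#,4,0,-112#,6,0,-112#; s#\.08,2,2,5#.06,2,2,5#' fit.py; python3 fit.py
python3 - <<'E'
from PIL import Image
E
python3 -c "
import cv2,numpy as np
a=cv2.imread('pics/fit_top.png');b=cv2.imread('pics/fit_scene.png')
b=cv2.copyMakeBorder(b,0,max(0,a.shape[0]-b.shape[0]),0,0,0)
cv2.imwrite('pics/fit.png',cv2.resize(np.hstack([a,b]),(800,500)))"
```

```text
[0.47297483 0.36052137 0.04      ]
('top',) 71.87931564782777 [   0.4802    0.3737   -0.2051    2.2589    1.4638 -119.5558] -11.75187796671574 [np.float64(176.6)]
('scene',) 74.86472126105343 [   0.4773    0.3715   -0.2021    0.6674   13.3896 -130.1313] -11.580309896673533 [np.float64(91.9)]
('top', 'scene') 196.62886582083814 [   0.4805    0.372    -0.189     0.6355   -0.4858 -120.9114] -10.830811976378694 [np.float64(176.6), np.float64(91.9)]
```

View pics/fit.png

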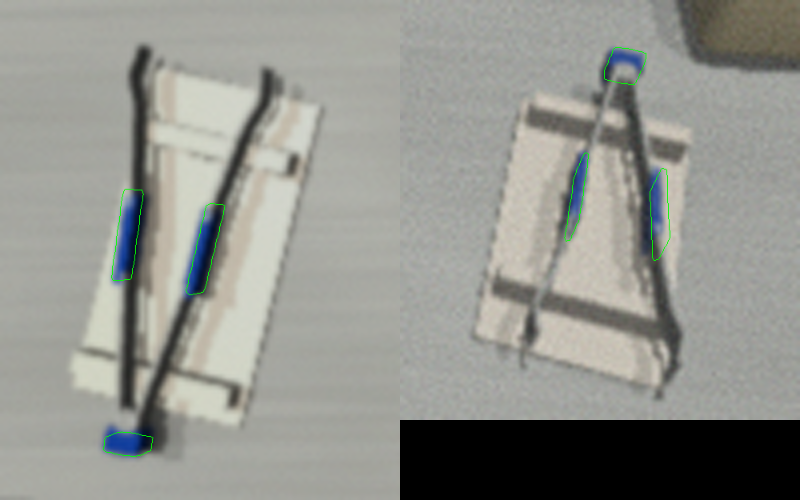

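The overlay of the fitted tongs pose sits on the sleeves and hinge in both views. I'll cross-check it with the tips and the rest corners.

Run:
```python
from h import *
f=lambda x,y:(120+(x+.5)/4.6-.5,155+(y+.5)/4.6-.5)
L=back("top",*f(165,57),.046);Rr=back("top",*f(307,82),.046);H=back("top",*f(145,492),.046)
print(L,Rr,H,np.linalg.norm(L-Rr));m=(L+Rr)/2;d=m-H;print(np.linalg.norm(d),np.degrees(np.arctan2(d[1],d[0])))
yaw=np.arctan2(d[1],d[0]);print("origin",m-.117*np.array([np.cos(yaw),np.sin(yaw),0]))
R=[back("top",*f(*q),.004) for q in((190,75),(372,122),(280,490),(83,442))];print(np.round(R,4))
R=np.array(R);print(R.mean(0));d=R[0]+R[1]-R[2]-R[3];print(np.degrees(np.arctan2(d[1],d[0])))
y=np.radians(-11.7)
for a in((.119,.033),(.119,-.033),(-.13,0)):
    P=np.array([.4795+a[0]*np.cos(y)-a[1]*np.sin(y),.3725+a[0]*np.sin(y)+a[1]*np.cos(y),.046]);p=proj("top",P)[0];print((p-[120,155])*4.6)
```

```text
[0.59791449 0.38103958 0.046     ] [0.58325011 0.30570699 0.046     ] [0.36837817 0.39202783 0.046     ] 0.07674661427401044
0.22746854807841407 -12.350749053987334
origin [0.47629009 0.36839908 0.046     ]
[[0.5925 0.3848 0.004 ]
 [0.5645 0.2841 0.004 ]
 [0.3627 0.3359 0.004 ]
 [0.3909 0.4442 0.004 ]]
[0.47767074 0.3622524  0.004     ]
-15.419195124456843
[163.85368211  46.1749138 ]
[285.65245778  69.12099486]
[130.25010755 521.37023557]
```

```bash
cat > go.py <<'E'
import sys
from h import *
from scipy.spatial.transform import Rotation as Ro
# go.py x y z yaw : prints remaining rot (tool) and shift (tool, cm) after that rotation
def go(x,y,z,yaw):
    o=bot.get_obs();R=Ro.from_euler("xyz",o["tcp_rot"],degrees=True);T=Ro.from_euler("xyz",[180,0,yaw],degrees=True)
    d=np.array([x,y,z])-o["ee_pos"]
    print("t",round(o["time"],2),"pos",o["ee_pos"].round(4),"rot",o["tcp_rot"].round(2),"open",round(o["opening"],4),"q",o["q"].round(1),"F",o["wrist_force"].round(1))
    print("rotvec",(R.inv()*T).as_rotvec().round(3),"shift now-axes",(R.inv().apply(d)*100).round(2),"shift target-axes",(T.inv().apply(d)*100).round(2))
if __name__=="__main__": go(*map(float,sys.argv[1:]))
E
python3 go.py .478 .3705 .12 167.8
```

```text
t 0.1 pos [0.2155 0.5058 0.2307] rot [-179.93   -0.    156.92] open 0.0856 q [66.9  5.  10.  95.1  0.  90. ] F [ 0.   0.  -0.4]
rotvec [-0.001 -0.    -0.19 ] shift now-axes [-29.45  -2.14  11.07] shift target-axes [-28.52  -7.68  11.07]
```

Call:
servo_tool --moves '[[[0,0,-0.095,0,0,0,8.5],[0,0,-0.095,0,0,0,8.5],[0,0,0,0,0,0,8.5]]]'

```text
time: 0.35
ee_pos: [0.2154, 0.5054, 0.2294]
tcp_rot: [-179.8, -0.0, 168.2]
wrist_force: [-0.2, 0.8, 0.2]
opening: 0.0853
```

```bash
python3 go.py .478 .3705 .12 167.8
```

```text
t 0.35 pos [0.2154 0.5054 0.2294] rot [-1.7980e+02 -4.0000e-02  1.6821e+02] open 0.0853 q [66.9  5.1 10.  95.1 -0.  78.7] F [-0.2  0.8  0.2]
rotvec [-0.004 -0.001  0.007] shift now-axes [-28.47  -7.8   10.95] shift target-axes [-28.52  -7.64  10.94]
```

Call:
servo_tool --moves '[[[0,0,0,-2.85,-0.77,0.9,8.5],[0,0,0,-2.85,-0.77,0.9,8.5],[0,0,0,-2.85,-0.77,0.9,8.5],[0,0,0,-2.85,-0.77,0.9,8.5],[0,0,0,-2.85,-0.77,0.9,8.5],[0,0,0,-2.85,-0.77,0.9,8.5],[0,0,0,-2.85,-0.77,0.9,8.5],[0,0,0,-2.85,-0.77,0.9,8.5],[0,0,0,-2.85,-0.77,0.9,8.5],[0,0,0,-2.85,-0.77,0.9,8.5],[0,0,0,0,0,0,8.5],[0,0,0,0,0,0,8.5]]]'

```text
time: 1.35
ee_pos: [0.4867, 0.3613, 0.1309]
tcp_rot: [-179.6, -0.3, 166.2]
wrist_force: [-0.6, 0.7, -0.5]
opening: 0.085
```

```bash
python3 go.py .478 .3705 .12 167.8
python3 - <<'E'
from h import *
for n in("scene","top"):
    im=imaging.camera(n);np.save(n+"1.npy",im)
    x,y,w,h=(100,130,140,140) if n=="top" else (420,80,160,180)
    cv2.imwrite(f"pics/{n}1.png",cv2.resize(im[y:y+h,x:x+w],None,fx=3.2,fy=3.2,interpolation=cv2.INTER_CUBIC))
E
```

```text
t 1.35 pos [0.4867 0.3613 0.1309] rot [-179.61   -0.26  166.25] open 0.085 q [36.6 12.3  7.2 85.4 -0.  50.4] F [-0.6  0.7 -0.5]
rotvec [-0.007 -0.005 -0.027] shift now-axes [1.06 0.69 1.09] shift target-axes [1.04 0.72 1.09]
```

View pics/scene1.png

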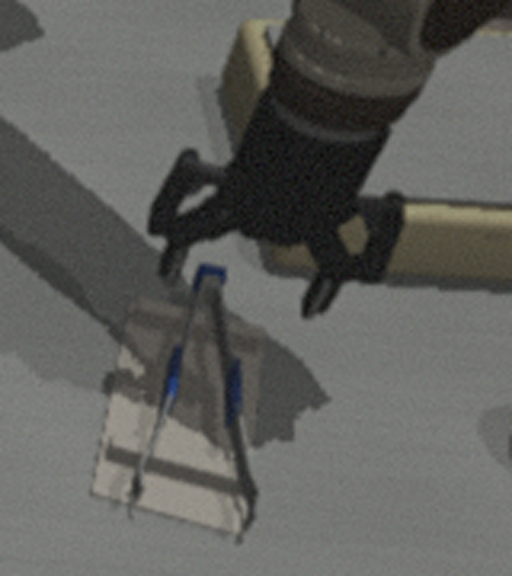

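View pics/top1.png

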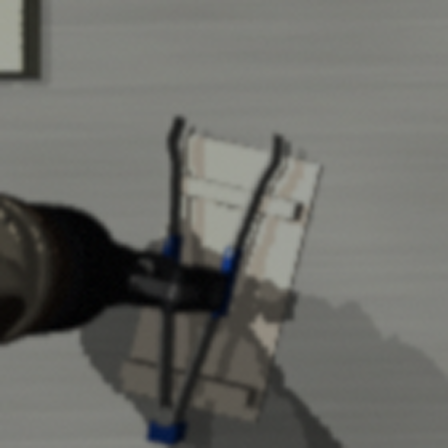

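Both views show the open fingers above the tongs, with the sleeves at about (228,268) and (172,245) in the top crop. Next I'll correct the offset and descend partway.

Call:
servo_tool --moves '[[[0,0,-0.027,1.0,0.7,1.1,8.5],[0,0,0,0,0,2,8.5],[0,0,0,0,0,2,8.5],[0,0,0,0,0,2,8.5],[0,0,0,0,0,0,8.5],[0,0,0,0,0,0,8.5]]]'

```text
time: 1.95
ee_pos: [0.4706, 0.3785, 0.0593]
tcp_rot: [-179.9, -0.1, 168.6]
wrist_force: [0.2, 0.2, 0.5]
opening: 0.0849
```

```bash
python3 go.py .478 .3705 .014 167.8
```

```text
t 1.95 pos [0.4706 0.3785 0.0593] rot [-1.7991e+02 -1.4000e-01  1.6858e+02] open 0.0849 q [38.8 12.6 -0.4 77.2  0.1 50.2] F [0.2 0.2 0.5]
rotvec [-0.002 -0.002  0.014] shift now-axes [-0.9  -0.63  4.53] shift target-axes [-0.9  -0.63  4.53]
```

Call:
servo_tool --moves '[[[0,0,0,-0.5,-0.35,0.5,8.5],[0,0,0,0,0,1.0,8.5],[0,0,0,0,0,1.0,8.5],[0,0,0,0,0,0,8.5],[0,0,0,0,0,0,8.5]]]'

```text
time: 2.37
ee_pos: [0.4746, 0.3764, 0.0356]
tcp_rot: [179.9, 0.0, 168.8]
wrist_force: [0.4, 0.5, 0.4]
opening: 0.0851
```

```bash
python3 go.py .478 .3705 .014 167.8
```

```text
t 2.37 pos [0.4746 0.3764 0.0356] rot [1.7987e+02 2.0000e-02 1.6876e+02] open 0.0851 q [38.4 13.1 -2.4 74.4  0.1 49.6] F [0.4 0.5 0.4]
rotvec [0.002 0.    0.017] shift now-axes [-0.45 -0.51  2.16] shift target-axes [-0.46 -0.5   2.16]
```

Call:
servo_tool --moves '[[[0,0,0.015,-0.4,-0.45,0.7,8.5],[0,0,0,0,0,0.8,8.5],[0,0,0,0,0,0,8.5],[0,0,0,0,0,0,8.5]]]'

```text
time: 2.7
ee_pos: [0.4786, 0.3705, 0.0197]
tcp_rot: [179.8, 0.1, 167.8]
wrist_force: [-0.2, 0.0, 0.8]
opening: 0.085
```

```bash
python3 go.py .478 .3705 .014 167.8
```

```text
t 2.7 pos [0.4786 0.3705 0.0197] rot [1.7983e+02 6.0000e-02 1.6775e+02] open 0.085 q [37.7 13.5 -3.8 72.6  0.1 50. ] F [-0.2  0.   0.8]
rotvec [ 0.003  0.001 -0.001] shift now-axes [ 0.06 -0.02  0.57] shift target-axes [ 0.06 -0.01  0.57]
```

Call:
servo_tool --moves '[[[0,0,0,0,0,0.6,8.5],[0,0,0,0,0,0,6.5],[0,0,0,0,0,0,5.5],[0,0,0,0,0,0,4.9],[0,0,0,0,0,0,4.9],[0,0,0,0,0,0,4.9],[0,0,0,0,0,0,4.9],[0,0,0,0,0,0,4.9]]]' --force 40

```text
time: 3.37
ee_pos: [0.479, 0.3708, 0.0139]
tcp_rot: [179.8, 0.1, 167.8]
wrist_force: [-0.5, -0.7, -0.8]
opening: 0.049
```

```bash
python3 go.py .478 .3705 .014 167.8;python3 - <<'E'
from h import *
for n in("scene","top"):
    im=imaging.camera(n);np.save(n+"2.npy",im)
    x,y,w,h=(100,130,140,140) if n=="top" else (420,80,160,180)
    cv2.imwrite(f"pics/{n}2.png",cv2.resize(im[y:y+h,x:x+w],None,fx=3.2,fy=3.2,interpolation=cv2.INTER_CUBIC))
E
```

```text
t 3.37 pos [0.479  0.3708 0.0139] rot [1.7979e+02 1.0000e-01 1.6775e+02] open 0.049 q [37.7 13.7 -4.2 71.9  0.1 50. ] F [-0.5 -0.7 -0.8]
rotvec [ 0.004  0.002 -0.001] shift now-axes [ 0.1  -0.05 -0.01] shift target-axes [ 0.1  -0.05 -0.01]
```

View pics/scene2.png

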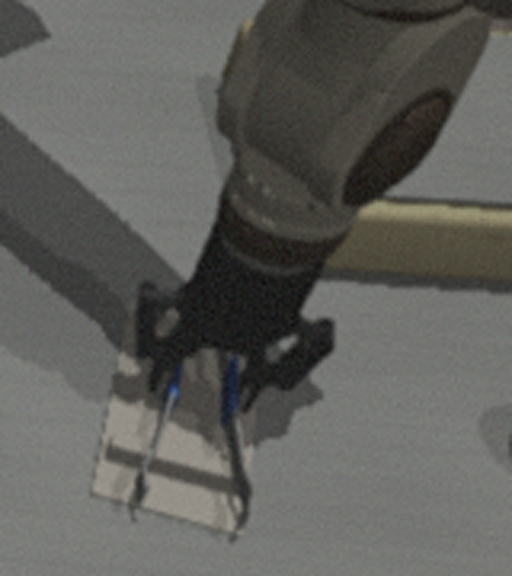

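The fingers are on the blue sleeves and the jaw tips, at (135,510) and (240,535), have narrowed slightly. I'll squeeze a little more and lift.

Call:
servo_tool --moves '[[[0,0,0,0,0,0,4.7],[0,0,0,0,0,0,4.7],[0,0,0,0,0,-0.5,4.7],[0,0,0,0,0,-1,4.7],[0,0,0,0,0,-1.5,4.7],[0,0,0,0,0,-2,4.7],[0,0,0,0,0,-2,4.7],[0,0,0,0,0,-2,4.7],[0,0,0,0,0,-2,4.7],[0,0,0,0,0,-1,4.7],[0,0,0,0,0,0,4.7],[0,0,0,0,0,0,4.7]]]'

```text
time: 4.47
ee_pos: [0.4778, 0.3699, 0.1435]
tcp_rot: [179.8, 0.1, 167.8]
wrist_force: [0.1, -0.2, -1.2]
opening: 0.0468
```

```bash
cat > look.py <<'E'
import sys
from h import *
k=sys.argv[1]
for i,n in enumerate(("scene","top")):
    if len(sys.argv)>2+4*i and sys.argv[2+4*i]!="-":
        x,y,w,h=map(int,sys.argv[2+4*i:6+4*i])
        im=imaging.camera(n);np.save(n+k+".npy",im);f=min(780/w,580/h,4)
        cv2.imwrite(f"pics/{n}{k}.png",np.clip(1.3*cv2.resize(im[y:y+h,x:x+w].astype(float),None,fx=f,fy=f,interpolation=cv2.INTER_CUBIC),0,255).astype(np.uint8))
E
python3 look.py 3 400 60 190 200 60 100 200 180; python3 go.py .52 -.12 .15 180
```

```text
t 4.57 pos [0.4775 0.3697 0.1425] rot [1.7986e+02 1.0000e-02 1.6777e+02] open 0.0469 q [37.7 11.4  7.4 85.9  0.1 49.9] F [-0.3 -0.3 -0.6]
rotvec [ 0.002  0.    -0.214] shift now-axes [-14.53 -46.95  -0.86] shift target-axes [ -4.25 -48.97  -0.75]
```

View pics/scene3.png

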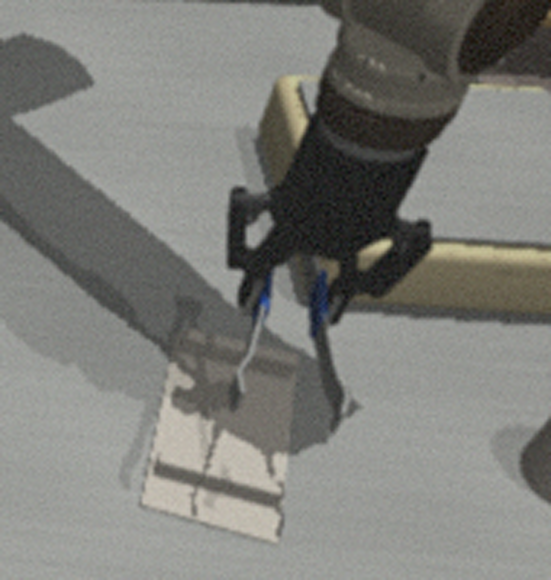

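View pics/top3.png

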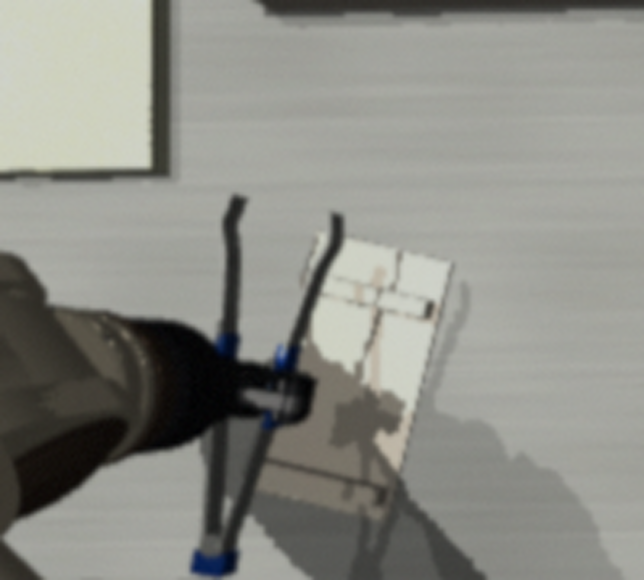

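Both views show the tongs held level and open in the fingers, with the tips at (237,200) and (337,217) in the top crop. I'll carry them towards the salami.

Call:
servo_tool --moves '[[[0,0,-0.07,0,0,0,4.7],[0,0,-0.07,0,-0.5,0,4.7],[0,0,-0.07,0,-1,0,4.7],[0,0,0,-0.2,-2,0,4.7],[0,0,0,-0.25,-2.7,0,4.7],[0,0,0,-0.25,-2.7,0,4.7],[0,0,0,-0.25,-2.7,0,4.7],[0,0,0,-0.25,-2.7,0,4.7],[0,0,0,-0.25,-2.7,0,4.7],[0,0,0,-0.25,-2.7,0,4.7],[0,0,0,-0.25,-2.7,0,4.7],[0,0,0,-0.25,-2.7,0,4.7]]]'

```text
time: 5.57
ee_pos: [0.4927, 0.1102, 0.1235]
tcp_rot: [-179.5, -1.3, -179.1]
wrist_force: [0.9, -0.4, -2.1]
opening: 0.0473
```

```bash
python3 go.py .51 -.12 .15 180
```

```text
t 5.57 pos [0.4927 0.1102 0.1235] rot [-179.52   -1.33 -179.09] open 0.0473 q [12.7 -0.5 -7.5 84.4 -0.2 11.8] F [ 0.9 -0.4 -2.1]
rotvec [-0.009 -0.023  0.016] shift now-axes [ -1.3  -23.07  -2.49] shift target-axes [ -1.73 -23.02  -2.65]
```

Call:
servo_tool --moves '[[[0,-0.02,0.016,-0.1,-2.5,-0.5,4.7],[0,0,0,-0.2,-2.5,-0.5,4.7],[0,0,0,-0.2,-2.5,-0.4,4.7],[0,0,0,-0.2,-2.5,-0.4,4.7],[0,0,0,-0.2,-2.5,-0.3,4.7],[0,0,0,-0.2,-2.5,-0.3,4.7],[0,0,0,-0.2,-2,0,4.7],[0,0,0,-0.2,-1.5,0,4.7],[0,0,0,0,-1,0,4.7],[0,0,0,0,0,0,4.7],[0,0,0,0,0,0,4.7]]]'

```text
time: 6.48
ee_pos: [0.5006, -0.0992, 0.1348]
tcp_rot: [-179.5, -1.4, 179.6]
wrist_force: [0.1, 0.4, -0.5]
opening: 0.0469
```

```bash
python3 go.py .51 -.12 .15 180;python3 look.py 4 180 100 220 180 240 80 200 150
```

```text
t 6.48 pos [ 0.5006 -0.0992  0.1348] rot [-179.5    -1.38  179.61] open 0.0469 q [-10.8   0.   -5.7  85.5  -0.7 -10.4] F [ 0.1  0.4 -0.5]
rotvec [-0.009 -0.024 -0.007] shift now-axes [-0.92 -2.09 -1.52] shift target-axes [-0.94 -2.08 -1.52]
```

View pics/scene4.png

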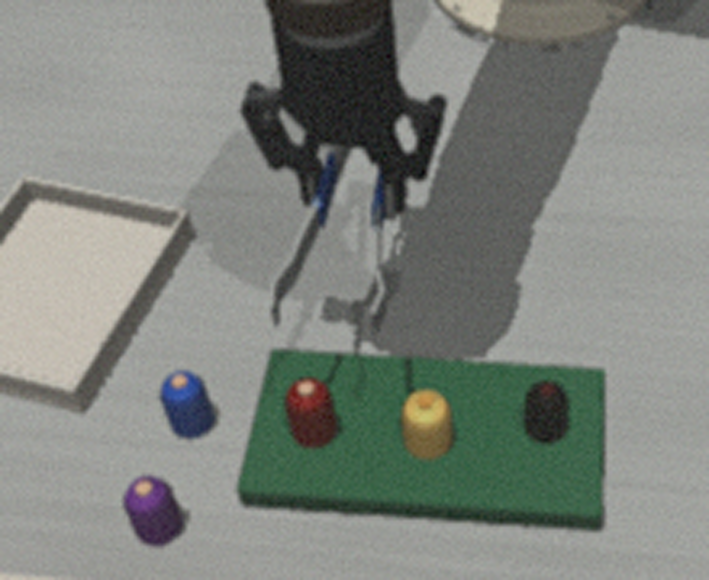

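View pics/top4.png

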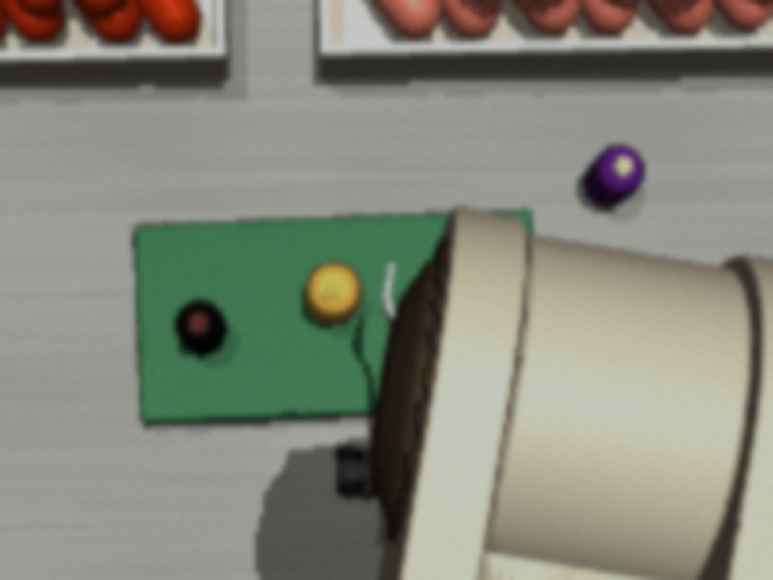

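The top view is mostly blocked by the arm, though the left jaw shows at (390,290) beside the cheese. The scene view shows the jaws at (277,320) and (365,340), still in front of the board. I'll get the jaw position relative to the TCP from picture 3.

Run:
```python
from h import *
f=lambda x,y:(60+(x+.5)/3.22-.5,100+(y+.5)/3.22-.5)
z=.1746
L=back("top",*f(237,197),z);R=back("top",*f(337,213),z);H=back("top",*f(212,575),z)
tcp=np.array([.4775,.3697]);y=np.radians(167.77)
for n,P in zip("LRHM",(L,R,H,(L+R)/2)):
    d=P[:2]-tcp; a=y+np.pi # tongs nominal yaw
    print(n,P.round(4),"along tongs",round(d@[np.cos(a),np.sin(a)],4),"left",round(d@[-np.sin(a),np.cos(a)],4))
# scene4: jaw tips
g=lambda x,y:(180+(x+.5)/3.222-.5,100+(y+.5)/3.222-.5)
z=.1348+.021
for p in((277,324),(368,342)):print(back("scene",*g(*p),z-.011).round(4))
# salami refined: scene base/top
for p in((306,386),(312,440)):print("sal",g(*p),back("scene",*g(*p),.07 if p[1]<400 else .03).round(4))
```

```text
L [0.5971 0.374  0.1746] along tongs 0.116 left 0.0295
R [0.5854 0.3085 0.1746] along tongs 0.1184 left -0.037
H [0.3513 0.3902 0.1746] along tongs -0.1277 left -0.0067
M [0.5912 0.3412 0.1746] along tongs 0.1172 left -0.0037
[ 0.6196 -0.1324  0.1448]
[ 0.6286 -0.0701  0.1448]
sal (274.6272501551831, 219.45654872749844) [ 0.6142 -0.1234  0.07  ]
sal (276.4894475481068, 236.21632526381129) [ 0.6329 -0.1201  0.03  ]
```

Call:
servo_tool --moves '[[[0,-0.02,-0.007,-0.6,-0.8,0,4.8],[0,0,0,-0.6,-0.6,0.5,4.8],[0,0,0,0,0,1,4.8],[0,0,0,0,0,1,4.8],[0,0,0,0,0,0,4.8],[0,0,0,0,0,0,4.8],[0,0,0,0,0,0,4.8]]]'

```text
time: 7.17
ee_pos: [0.5137, -0.1112, 0.1061]
tcp_rot: [-179.5, -0.2, -179.6]
wrist_force: [-0.2, -0.1, -0.5]
opening: 0.048
```

```bash
python3 go.py .518 -.119 .085 180
```

```text
t 7.17 pos [ 0.5137 -0.1112  0.1061] rot [-179.54   -0.18 -179.62] open 0.048 q [-11.9   1.1  -7.8  81.2  -0.5 -12.3] F [-0.2 -0.1 -0.5]
rotvec [-0.008 -0.003  0.007] shift now-axes [-0.43 -0.77  2.11] shift target-axes [-0.43 -0.78  2.11]
```

Call:
servo_tool --moves '[[[-0.008,0,0.007,-0.4,-0.7,0.5,4.8],[0,0,0,0,0,0.9,4.8],[0,0,0,0,0,0,4.8],[0,0,0,0,0,0,4.8],[0,0,0,0,0,0,4.8]]]'

```text
time: 7.58
ee_pos: [0.5182, -0.1189, 0.0908]
tcp_rot: [180.0, -0.2, 179.9]
wrist_force: [-0.4, -0.2, -0.5]
opening: 0.0479
```

```bash
python3 go.py .518 -.119 .085 180;python3 look.py 5 200 120 180 150 -
```

```text
t 7.58 pos [ 0.5182 -0.1189  0.0908] rot [ 1.7995e+02 -1.6000e-01  1.7994e+02] open 0.0479 q [-12.9   2.2  -8.3  79.6   0.  -12.9] F [-0.4 -0.2 -0.5]
rotvec [ 0.001 -0.003 -0.001] shift now-axes [ 0.02 -0.01  0.58] shift target-axes [ 0.02 -0.01  0.58]
```

View pics/scene5.png

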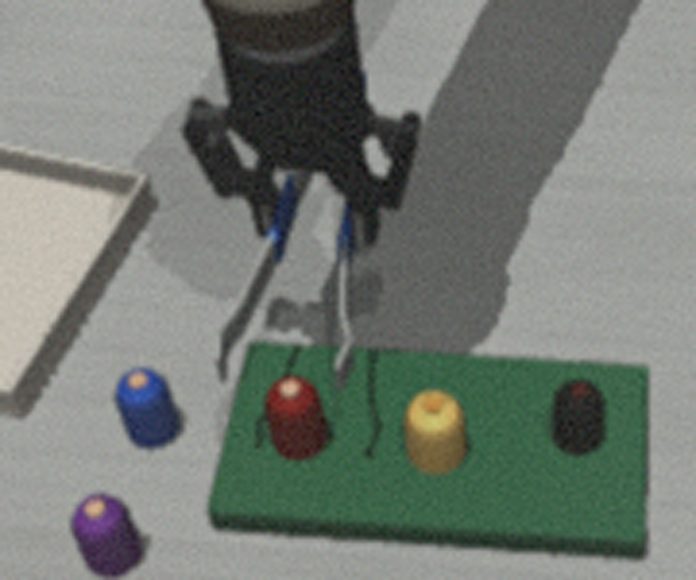

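Run:
```python
from h import *
g=lambda x,y:(200+(x+.5)/3.867-.5,120+(y+.5)/3.867-.5)
inv=lambda p:(p-[200,120]+.5)*3.867-.5
L=back("scene",*g(222,379),.1008);R=back("scene",*g(342,390),.1008);print(L,R,(L+R)/2)
print("salami fit silhouettes",inv(proj("scene",[[.619,-.121,.025],[.619,-.121,.075],[.62,-.138,.05],[.62,-.104,.05],[.636,-.121,.025]])).round())
```

```text
[ 0.63520433 -0.15450979  0.1008    ] [ 0.63591527 -0.0852991   0.1008    ] [ 0.6355598  -0.11990444  0.1008    ]
salami fit silhouettes [[301. 436.]
 [291. 388.]
 [268. 412.]
 [324. 416.]
 [296. 460.]]
```

The jaw tips, at (222,379) and (342,390), straddle the salami line, and the fitted salami silhouette matches the picture. I'll lower straight down.

Call:
servo_tool --moves '[[[0,0,0,-0.15,0,0.8,4.8],[0,0,0,0,0,1,4.8],[0,0,0,0,0,1,4.8],[0,0,0,0,0,0.5,4.8],[0,0,0,0,0,0,4.8],[0,0,0,0,0,0,4.8],[0,0,0,0,0,0,4.8]]]'

```text
time: 8.22
ee_pos: [0.5194, -0.1185, 0.0538]
tcp_rot: [179.9, -0.2, 180.0]
wrist_force: [-0.7, 0.3, -1.7]
opening: 0.0482
```

```bash
python3 go.py .519 -.119 .032 180
```

```text
t 8.22 pos [ 0.5194 -0.1185  0.0538] rot [179.95  -0.19 179.97] open 0.0482 q [-12.9   3.2 -11.5  75.5   0.  -12.8] F [-0.7  0.3 -1.7]
rotvec [ 0.001 -0.003 -0.001] shift now-axes [ 0.03 -0.05  2.18] shift target-axes [ 0.04 -0.05  2.18]
```

Call:
servo_tool --moves '[[[0,0,0,0,-0.05,0.7,4.8],[0,0,0,0,0,0.9,4.8],[0,0,0,0,0,0.3,4.8],[0,0,0,0,0,0,4.8],[0,0,0,0,0,0,4.8]]]'

```text
time: 8.63
ee_pos: [0.5197, -0.1192, 0.0333]
tcp_rot: [180.0, -0.1, 180.0]
wrist_force: [0.4, 0.2, -0.7]
opening: 0.0482
```

```bash
python3 go.py .519 -.119 .032 180;python3 look.py 6 200 120 180 150 -
```

```text
t 8.63 pos [ 0.5197 -0.1192  0.0333] rot [ 1.7996e+02 -1.3000e-01  1.7996e+02] open 0.0482 q [-12.9   3.7 -13.2  73.2   0.  -12.9] F [ 0.4  0.2 -0.7]
rotvec [ 0.001 -0.002 -0.001] shift now-axes [0.07 0.02 0.13] shift target-axes [0.07 0.02 0.13]
```

View pics/scene6.png

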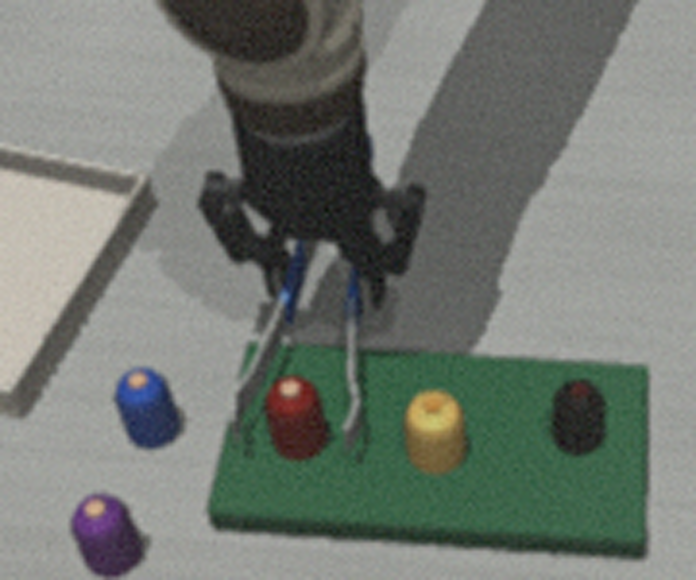

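The standing salami (296,418) is between the jaws, at (245,410) and (353,420), and the bystanders haven't moved. I'll close slowly.

Call:
servo_tool --moves '[[[0,0,0,0,0,0,4.5],[0,0,0,0,0,0,4.2],[0,0,0,0,0,0,3.9],[0,0,0,0,0,0,3.6],[0,0,0,0,0,0,3.4],[0,0,0,0,0,0,3.2],[0,0,0,0,0,0,3.0],[0,0,0,0,0,0,2.8],[0,0,0,0,0,0,2.6],[0,0,0,0,0,0,2.4],[0,0,0,0,0,0,2.2],[0,0,0,0,0,0,2.2]]]' --force 45

```text
time: 9.68
ee_pos: [0.5205, -0.1193, 0.0348]
tcp_rot: [180.0, -0.0, 180.0]
wrist_force: [-1.2, 0.5, 0.1]
opening: 0.0282
```

```bash
python3 go.py .519 -.119 .032 180;python3 look.py 7 200 120 180 150 -
```

```text
t 9.68 pos [ 0.5205 -0.1193  0.0348] rot [ 1.7998e+02 -2.0000e-02  1.7997e+02] open 0.0282 q [-12.9   3.7 -13.1  73.2   0.  -12.9] F [-1.2  0.5  0.1]
rotvec [ 0.    -0.    -0.001] shift now-axes [0.15 0.03 0.28] shift target-axes [0.15 0.03 0.28]
```

View pics/scene7.png

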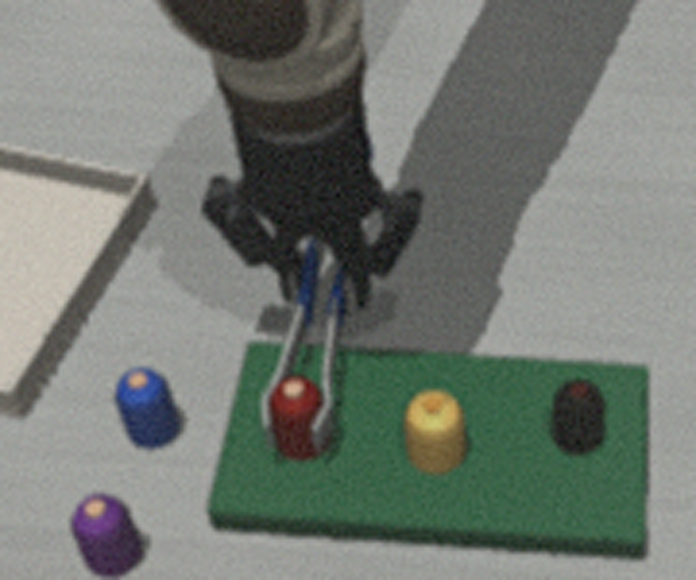

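The jaws hug the salami at (268,410) and (322,415). The opening of 28.2 mm is close to the expected 29 mm. I'll lift gently.

Call:
servo_tool --moves '[[[0,0,0,0,0,0,2.2],[0,0,0,0,0,0,2.2],[0,0,0,0,0,-0.4,2.2],[0,0,0,0,0,-0.8,2.2],[0,0,0,0,0,-1.2,2.2],[0,0,0,0,0,-1.2,2.2],[0,0,0,0,0,-1.2,2.2],[0,0,0,0,0,-1.2,2.2],[0,0,0,0,0,-1.2,2.2],[0,0,0,0,0,-0.8,2.2],[0,0,0,0,0,0,2.2],[0,0,0,0,0,0,2.2]]]'

```text
time: 10.73
ee_pos: [0.5214, -0.1195, 0.1273]
tcp_rot: [-179.9, 0.3, 180.0]
wrist_force: [0.9, 0.0, -2.3]
opening: 0.0283
```

```bash
python3 go.py .395 -.365 .22 180;python3 look.py 8 180 80 200 180 -
```

```text
t 10.73 pos [ 0.5214 -0.1195  0.1273] rot [-179.94    0.27  179.97] open 0.0283 q [-12.9   1.8  -4.7  83.2   0.  -12.9] F [ 0.9  0.  -2.3]
rotvec [-0.001  0.005 -0.001] shift now-axes [ 12.58 -24.56  -9.3 ] shift target-axes [ 12.64 -24.55  -9.27]
```

View pics/scene8.png

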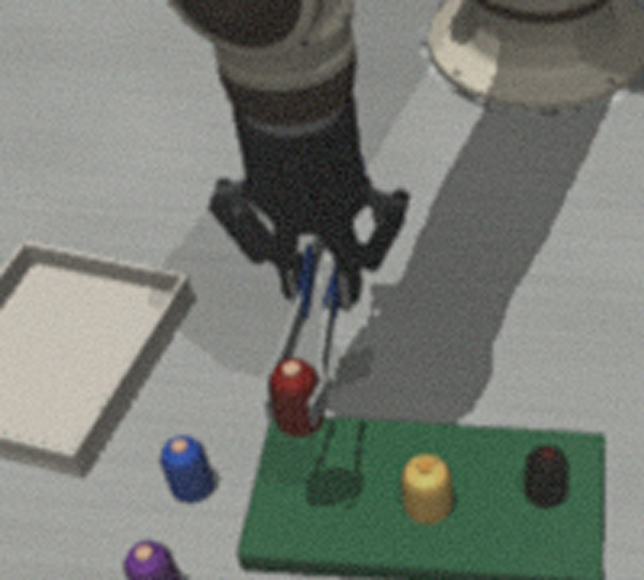

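The salami is off the board, held upright in the tongs at (293,398) with its shadow below. I'll carry it to the tray, rising as I go.

Call:
servo_tool --moves '[[[0,0,0,0,0,-0.8,2.2],[0,0,0,0,0,-1.2,2.2],[0,0,0,0,-0.5,-1.2,2.2],[0,0,0,0.3,-0.9,-1.2,2.2],[0,0,0,0.7,-1.3,-1,2.2],[0,0,0,0.9,-1.7,-0.6,2.2],[0,0,0,0.9,-1.7,-0.5,2.2],[0,0,0,0.9,-1.7,-0.5,2.2],[0,0,0,0.9,-1.7,-0.5,2.2],[0,0,0,0.9,-1.7,-0.4,2.2],[0,0,0,0.9,-1.7,-0.4,2.2],[0,0,0,0.9,-1.7,-0.4,2.2]]]'

```text
time: 11.78
ee_pos: [0.4445, -0.2678, 0.2223]
tcp_rot: [180.0, -0.0, -179.7]
wrist_force: [-0.6, -0.1, -1.9]
opening: 0.0281
```

```bash
python3 go.py .395 -.365 .22 180
```

```text
t 11.78 pos [ 0.4445 -0.2678  0.2223] rot [ 1.7995e+02 -3.0000e-02 -1.7967e+02] open 0.0281 q [-31.1   0.6   4.5  94.    0.  -31.4] F [-0.6 -0.1 -1.9]
rotvec [ 0.001 -0.001  0.006] shift now-axes [ 5.   -9.69  0.22] shift target-axes [ 4.95 -9.72  0.23]
```

Call:
servo_tool --moves '[[[0,0,0.006,0.9,-1.7,0,2.2],[0,0,0,0.9,-1.7,0,2.2],[0,0,0,0.8,-1.5,0,2.2],[0,0,0,0.6,-1.2,0,2.2],[0,0,0,0.4,-0.9,0,2.2],[0,0,0,0.3,-0.6,0,2.2],[0,0,0,0.15,-0.3,0,2.2],[0,0,0,0,0,0,2.2],[0,0,0,0,0,0,2.2],[0,0,0,0,0,0,2.2],[0,0,0,0,0,0,2.2]]]'

```text
time: 12.7
ee_pos: [0.4003, -0.3523, 0.2275]
tcp_rot: [180.0, 0.0, 179.8]
wrist_force: [-0.3, -0.4, -1.2]
opening: 0.0282
```

```bash
python3 go.py .395 -.365 .22 180;python3 look.py 9 100 60 300 210 280 80 280 200
```

```text
t 12.7 pos [ 0.4003 -0.3523  0.2275] rot [1.7998e+02 1.0000e-02 1.7982e+02] open 0.0282 q [-41.4   2.6   7.1  94.6   0.  -41.2] F [-0.3 -0.4 -1.2]
rotvec [ 0.     0.    -0.003] shift now-axes [ 0.53 -1.27  0.75] shift target-axes [ 0.53 -1.27  0.75]
```

View pics/scene9.png

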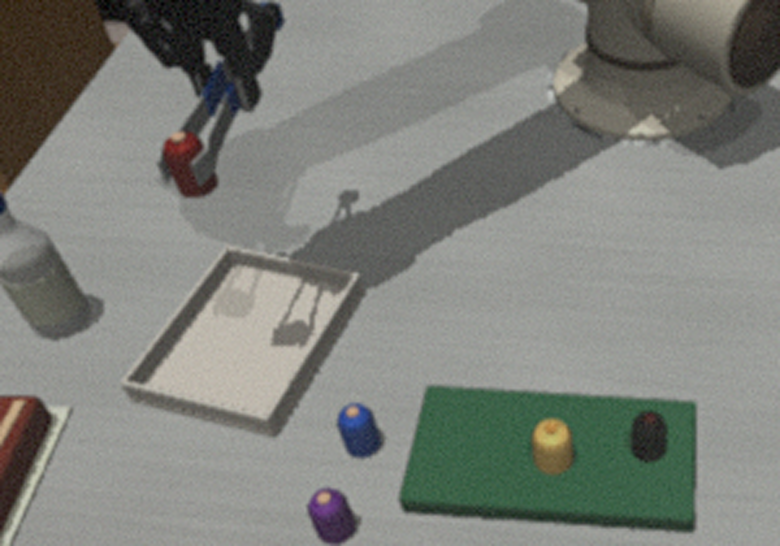

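View pics/top9.png

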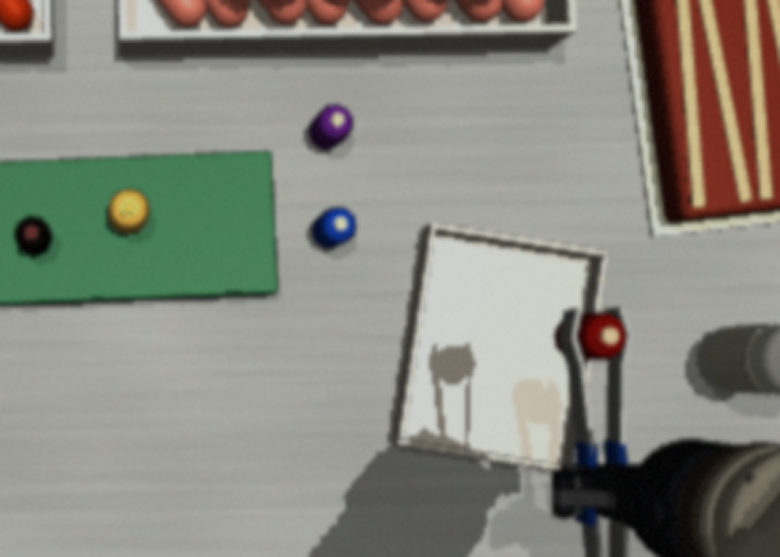

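The salami is held upright in the jaws at (187,163) in the scene view and (602,335) in the top view. The cheese and pudding are still standing. It looks offset from the tray because of parallax, so I'll compute where it is.

```bash
python3 - <<'E'
from h import *
k=280/280*780/280
u,v=280+602/k,80+335/k
for z in(.25,.27):print(back("top",u,v,z).round(4))
ks=780/300 if 780/300<580/210 else 580/210
for p,z in(((178,138),.272),((197,190),.224)):print(back("scene",100+p[0]/ks,60+p[1]/ks,z).round(4))
E
python3 go.py .393 -.366 .21 180
```

```text
[ 0.4992 -0.3547  0.25  ]
[ 0.4989 -0.3455  0.27  ]
[ 0.5075 -0.3482  0.272 ]
[ 0.515  -0.3455  0.224 ]
t 12.8 pos [ 0.4003 -0.3523  0.2276] rot [1.7999e+02 2.0000e-02 1.7983e+02] open 0.0284 q [-41.4   2.6   7.1  94.6   0.  -41.2] F [ 0.2  0.3 -1.6]
rotvec [ 0.     0.    -0.003] shift now-axes [ 0.73 -1.37  1.76] shift target-axes [ 0.73 -1.37  1.76]
```

Call:
servo_tool --moves '[[[0,0,0,0.3,-0.6,0,2.2],[0,0,0,0.3,-0.5,0,2.2],[0,0,0,0,0,0,2.2],[0,0,0,0,0,0,2.2],[0,0,0,0,0,0,2.2],[0,0,0,0,0,0,2.2],[0,0,0,0,0,0,2.2],[0,0,0,0,0,0,2.2],[0,0,0,0,0,0,2.2],[0,0,0,0,0,0,2.2],[0,0,0,0,0,0,2.2],[0,0,0,0,0,0,2.2]]]'

```text
time: 13.8
ee_pos: [0.3939, -0.3638, 0.2276]
tcp_rot: [180.0, 0.0, 179.9]
wrist_force: [0.4, 0.2, -1.4]
opening: 0.0284
```

```bash
python3 go.py .393 -.366 .21 180;python3 look.py 10 130 60 200 150 380 130 180 150; python3 -c "
from workcell import bot
print(bot.get_obs()['qd'].round(2))"
```

```text
t 13.8 pos [ 0.3939 -0.3638  0.2276] rot [1.7998e+02 2.0000e-02 1.7989e+02] open 0.0284 q [-42.7   3.    7.6  94.6   0.  -42.6] F [ 0.4  0.2 -1.4]
rotvec [ 0.     0.    -0.002] shift now-axes [ 0.09 -0.22  1.76] shift target-axes [ 0.09 -0.22  1.76]
[-0.04  0.18  0.01 -0.03 -0.04 -0.03]
```

View pics/scene10.png

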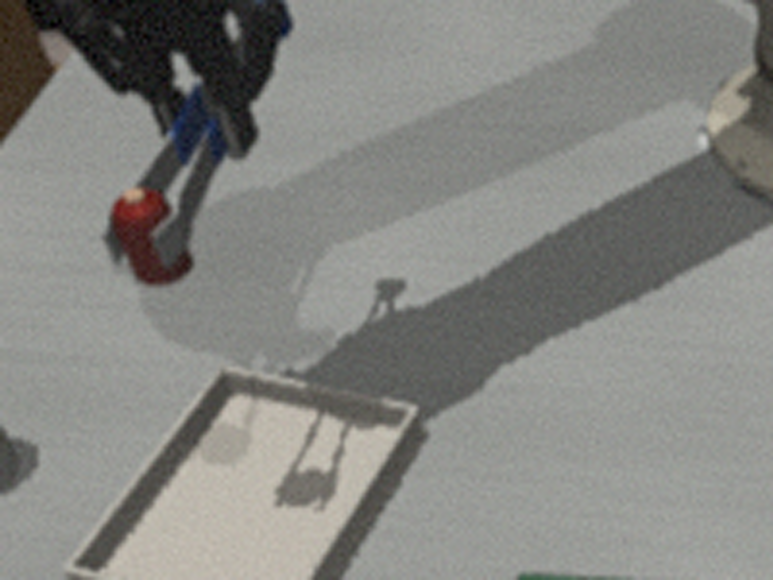

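View pics/top10.png

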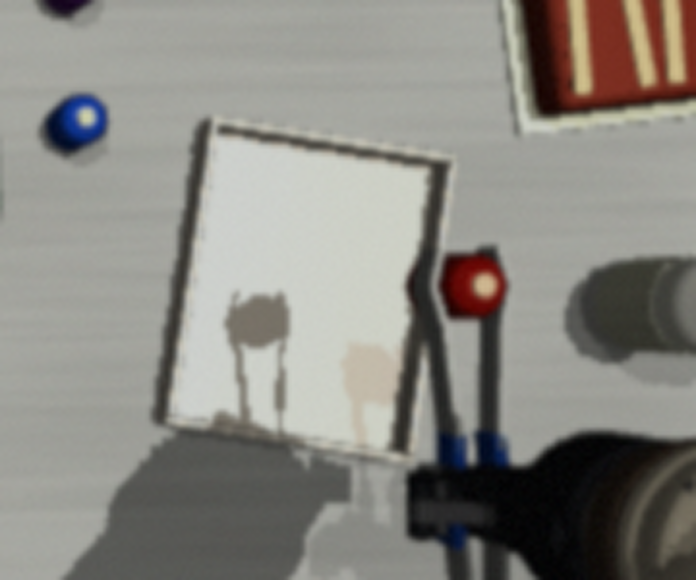

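The salami is steady and seated in both jaws, at (150,235) in the scene crop and (473,285) in the top crop. The arm is at rest and the opening is stable, so I'll hand in.

```bash
python3 -c "
from workcell import bot
print(bot.job_done()); o=bot.get_obs(); print(o['time'],o['ee_pos'],o['opening'])"
```

```text
the job is handed in; nothing more can be done
None
the job is handed in; nothing more can be done
```

I picked the spring tongs up from their rest, closed them on the red salami, and lifted it over the white tray. It is still held there, and I handed the job in at about 13.9 s.

**Last checks:**
- **Position:** the salami is at about (0.495, −0.364) m, and I measured the tray centre at (0.494, −0.366) m. The salami figure is its camera position before the last 1.3 cm nudge plus that move.
- **Height:** its underside is about 22 cm above the counter, taking its place in the jaws as unchanged since I closed on it.
- **Grip:** the finger opening was steady at 28.4 mm, against about 29 mm expected with the jaws closed on 34 mm. The arm was still, and both pictures show the salami upright between the jaws.
- **Surroundings:** the cheese and black pudding were still standing on the board in the last wide pictures, before that nudge. The held salami touches only the tongs.

**Disagreement:** before the nudge, the two cameras differed by up to about 1.5 cm on where the salami was. That is well inside the tray's edges.

No check failed. I couldn't read the state after handing in, because the interface closes then.

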